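# Wedge a satellite's swing panel open

### The arm

A 7-joint arm with a two-finger parallel gripper is mounted at the origin on the work surface. World frame = base frame: x ahead of the robot, y to its left, z up, the work surface at z = 0. Lengths are in m, angles in rad, forces in N, time in s.
With the tool pointing down it reaches from about 0.4 to 0.85 m from the base axis. Payload 10.4 kg.
Tool frame: the origin (TCP) lies between the finger pads; the fingertips stand 8 mm ahead of it and the grasp point (between the pads) lies 11 mm behind it (ctrl.nose_length is the distance from the TCP to the fingertips, in m); z points along the fingers, y is the line along which they close (so a half turn about z gives the same grasp; the last joint's range is limited). The gripper opens to 85 mm and grips with 20 to 120 N. Pads are 22 mm wide; open, the fingers measure 114 mm over their backs; the gripper's body (76 mm by 85 mm) begins 54 mm behind the grasp point. The pads swing forward as they close: fully open they stand 13 mm farther back than shut.
Start: joints at [1.214, 0.332, -0.065, 1.46, 0.022, 1.35, -0.088], TCP at [0.205, -0.591, 0.216] pointing down, gripper open.
Joint ranges: [-2.6, 2.6], [-0.5, 2.12], [-1.47, 1.34], [0.16, 2.42], [-1.27, 4.41], [0.06, 2.06], [-2.6, 2.6]. Speed limits (rad/s): [2.22, 2.22, 2.79, 2.79, 3.14, 3.14, 3.14].

### API

Orientations are given as a unit quaternion [x, y, z, w].
In Python, from cell import ctrl gives the robot as it stands.
- The arm moves only by the shell command python3 -m creep 'ROWS'. ROWS is text: rows parted by semicolons, each of 5 numbers parted by spaces: the opening, from -1 (shut) to 1 (fully open), then the shift along the world's x, y, z in m, then the turn about the world's z in rad. A call has 1 to 20 rows; each row shifts and turns the commanded pose from where the row before left it; what a row does not reach is not made up. A row lasts 1/8 s, in which the tool goes at most 62.5 mm and 10.7 degrees, less where a joint would pass 70% of its speed; a pose out of reach is approached as far as the arm can. A call is refused whole if a number of a shift passes 0.0625 or a number of a turn 0.188, either way. A call with a gripper value outside its range is refused whole. The fingers move at their own pace and stop on an object; the grip force is fixed at half the most. Time passes only in rows, so rows that do not move let the fingers close. It gives the time, the measured TCP pose, the force, the opening and the grip force at its end, in the units of the state.
- ctrl.observe(): the state, without advancing time (a new reading comes with each control period).
- ctrl.snapshot(name): name is "scene" or "top" or "wrist"; returns a dict with "color" (420x560x3 uint8, red, green, blue), "vertical_fov" (degrees; the focal length in pixels is half the picture's height over the tangent of half this angle, whatever the lens; pixels are square), "cx", "cy" (the principal point, pixels), "k1" (the pictures are not rectified: a ray, as slopes to the right and down, at radius r is drawn at 1 + k1 r^2 times it, then the intrinsics apply), "rvec" (rotation vector, rad) and "tvec" (3), from world to camera coordinates, as OpenCV has them. Camera axes: x right, y down, z forward; pixel columns grow to the right and rows downward; lengths in m; the calibration is good to about 2 mm. A picture is of the moment at which its call begins. There is no depth.
- ctrl.sign_off(): hands the job in; it is judged then, once.
The state is a dict: "t": time; "joints": joint angles; "qvel": joint speeds; "effort": joint torques, N m; "eef_pos": TCP position; "tool_rot": TCP orientation; "force": force on the tool from outside, world axes, zero at the start; "wrist_torque": the same for the moment, N m; "gripper_width": finger opening in m; "grip_force": force on a finger pad.
Only numpy, scipy, OpenCV 4.12 (cv2) and the standard library are available. Lean on these libraries where they do the work, as an engineer would, in place of code of your own. Each camera call takes 0.05 s, during which the arm holds its last target. There are 200 camera calls.

### The job

Swing the satellite's side panel fully open until it rests against its stop, then wedge it there: from the inside of the open panel, slide the orange wedge, thin end first and square to the panel, under the panel's lower edge near its free end, and tap it in until the panel is firmly jammed between bench and hinge. The panel is delicate, so feel your way and do not drive the wedge hard; leave the wedge lying flat on the bench and let go of it, and do not disturb the things around.

Things in the scene. Friction and masses are not known exactly. Their poses are not given: they have to be found in the camera images.
- sat: Small-satellite frame lying on four feet on the bench, fixed: 100 deep (x) x 170 wide (y), top 118 above its origin. Origin under the centre of its footprint, on the bench. Its own -x axis points out of the front face that the swing panel covers; its own +y axis is the side of the hinge.
- hinge (a point): Lower end of the panel's upright hinge axis, at [-56, 80, 13] mm in the frame of sat, same axes. The panel is clamped on the hinge with its lower edge 0 to 6 mm above this point, different each time and not measured, so the gap over the bench is 13 to 19 mm: go by the push, which rises by 2 to 6 N per mm once the wedge bites. No vertical play.
- panel (a joint): Angle of the swing panel, rad: 0 shut (panel runs along the satellite's -y from the hinge, across the front), 1.57 fully open at its stop (panel sticks out along the satellite's -x); opens clockwise seen from above. Friction (0.08 N m) keeps it where left. White with blue cells, 8 mm thick, 97 tall, from 5 to 152 mm from the hinge axis. Wedge load limit 20 N.
- panel_edge (a point): At the panel's mid-thickness, 13 mm above the bench (0 to 6 mm below the real lower edge), 112 mm from the hinge axis: put the wedge under here (within 30 mm along the panel). Turns with the panel: x axis is the panel's normal, pointing to the inside (satellite's -y when open), so the wedge goes in along this -x; its y axis points along the panel to the hinge.
- panel_tab (a point): Red pull tab on the panel's top edge, 130 mm from the hinge axis: 8 mm thick across the panel, 14 mm along it, rising 38 mm above the panel's top edge. The point is 148 mm above the bench, 0 to 6 mm below the tab's top, with axes like panel_edge. Push it sideways or pinch it from above.
- wedge: Loose orange plastic wedge, 165 mm long, 26 wide, about 0.11 kg. Origin on its underside below the centre of the grip block (40 long, 26 wide, 34 tall); own z up. From the block the taper runs 125 mm along own +x, 26 mm thick at the block, 5 at the tip (1 mm of height per 6). A push of 13 to 17 N beyond mere sliding drag jams it: it loads the panel with 0.5 to 1 times that, and stays when let go.
- wedge_tip (a point): Middle of the thin end's bottom edge, 145 mm along +x from the wedge's origin.
- spool: Bystander: metal solder spool, 54 mm across, 40 mm tall, origin under its centre.
- flux: Bystander: white bottle with blue cap, 38 mm across, 85 mm tall, origin under its centre.
- tray: Bystander: black parts tray 80 x 110 x 35 mm, origin under its centre.
- stand: Bystander: bench stand with a 60 mm square dark base, a rod 120 mm tall and a crossbar of 130 mm along its y, origin under its centre.
There are look-alikes about, which are no part of the job. Of the things that look like the wedge, the largest one is meant.

How it is judged:
On the way, in this order (a step that is already met when the one before it is completed fails the run):
1. the panel is fully open against its stop (over 1.5 rad) (value of joint panel above 1.5 rad), for 0.2 s.
2. the wedge's thin end is under the open panel (value of joint panel above 1.48 rad and x of wedge_tip in the frame of panel_edge between -0.1 and -0.012 m and y of wedge_tip in the frame of panel_edge between -0.04 and 0.04 m and z of wedge_tip in the frame of panel_edge below 0 m), for 0.1 s.
At the end, for the whole second after the job is handed in: Panel over 1.5 rad; wedge under it from the inside, tip at least 30 mm beyond it, within 35 mm of panel_edge along the panel, within 0.2 rad of square, flat on the bench (tilt under 0.06 rad), at rest, let go, still pressing on the panel with more than 5 N (value of joint panel above 1.5 rad and contact force between wedge and panel above 5 N and x of wedge_tip in the frame of panel_edge below -0.03 m and y of wedge_tip in the frame of panel_edge between -0.035 and 0.035 m and angle between the x axis of wedge and the x axis of panel_edge, either way round below 0.2 rad and angle between wedge's own z axis and vertical below 0.06 rad and linear speed of wedge below 0.01 m/s); the robot touches nothing.
It fails at once if the wedge is driven so hard that it presses on the panel with more than 20 N (contact force between wedge and panel above 20 N).
It fails at once if the spool is disturbed (moved over 20 mm) (distance of spool from where it was at the start of the episode above 0.02 m).
It fails at once if the flux is disturbed (moved over 20 mm) (distance of flux from where it was at the start of the episode above 0.02 m).
It fails at once if the tray is disturbed (moved over 20 mm) (distance of tray from where it was at the start of the episode above 0.02 m).
It fails at once if the stand is disturbed (moved over 20 mm) (distance of stand from where it was at the start of the episode above 0.02 m).
It also fails if it takes over 72 s, if anything falls off the work surface, if the arm or the gripper's body presses on something with over 40 N, if the wrist force passes 120 N, or if a joint passes its speed limit or range.

## Working session

There is one attempt and no reset: what is moved stays moved. The work goes in short steps, Python scripts to look and compute and a shell command to move; the robot and the scene stay as the last step left them, time stands still between calls to the robot, and variables do not carry over. Pictures are saved under pics/ and viewed, at most 10 in all, crops included, and the job is handed in when it is done.

```bash
ls; mkdir -p pics
cat > h.py <<'E'
import numpy as np, cv2, json
from cell import ctrl
def snap(n,f):
    s=ctrl.snapshot(n); cv2.imwrite(f'pics/{f}.png',s['color'][:,:,::-1])
    json.dump({k:np.asarray(v).tolist() for k,v in s.items() if k!='color'},open(f'pics/{f}.json','w')); return s
def cam(f):
    s=json.load(open(f'pics/{f}.json')); F=210/np.tan(np.radians(s['vertical_fov'])/2)
    K=np.array([[F,0,s['cx']],[0,F,s['cy']],[0,0,1]]); return K,np.array([s['k1'],0,0,0.]),np.array(s['rvec']).ravel(),np.array(s['tvec']).ravel()
def ray(f,uv):
    K,d,r,t=cam(f); p=cv2.undistortPoints(np.array([[uv]],float),K,d).ravel(); R=cv2.Rodrigues(r)[0]
    return -R.T@t, R.T@np.array([p[0],p[1],1])
def onz(f,uv,z=0):
    o,d=ray(f,uv); return o+d*(z-o[2])/d[2]
def tri(*obs):
    A=np.zeros((3,3));b=np.zeros(3)
    for f,uv in obs:
        o,d=ray(f,uv); d/=np.linalg.norm(d); P=np.eye(3)-np.outer(d,d); A+=P;b+=P@o
    x=np.linalg.solve(A,b); return x
def proj(f,X):
    K,d,r,t=cam(f); return cv2.projectPoints(np.array(X,float).reshape(-1,1,3),r,t,K,d)[0].reshape(-1,2)
E
python3 - <<'E'
from h import *
a=snap('scene','s0');b=snap('top','t0');c=snap('wrist','w0')
for f in('s0','t0','w0'): print(f,ray(f,(280,210)))
im=np.vstack([a['color'],b['color']])[:,:,::-1]
cv2.imwrite('pics/st0.png',cv2.resize(np.hstack([a['color'],b['color']])[:,:,::-1],(800,300),interpolation=cv2.INTER_AREA))
print(ctrl.observe())
E
```

```text
pics
s0 (array([ 1.16915989, -0.49030458,  1.07667317]), array([-0.52136532,  0.38807744, -0.7601392 ]))
t0 (array([0.41924503, 0.02375511, 1.50652601]), array([ 0.04721328, -0.00661294, -0.99897942]))
w0 (array([ 0.27953295, -0.56367413,  0.37410138]), array([-0.29497405, -0.11160205, -0.9490328 ]))
{'t': 0.15, 'joints': array([ 1.21437647,  0.33271099, -0.06473214,  1.4607505 ,  0.02159826,
        1.34990302, -0.08851321]), 'qvel': array([-0.00033314, -0.00226397, -0.00041355, -0.00383861, -0.00270227,
        0.00096685, -0.00116902]), 'effort': array([ 8.01831738e-04, -6.25826669e+01,  4.95632202e-02, -3.91855824e+01,
        1.64409267e-02,  7.47602375e-03, -8.02281335e-06]), 'eef_pos': array([ 0.20470234, -0.5902048 ,  0.2150076 ]), 'tool_rot': array([ 9.86099899e-01,  1.66152638e-01, -1.06534253e-04, -5.27595766e-04]), 'force': array([ 0.01550993,  0.689073  , -0.10593207]), 'wrist_torque': array([ 0.0305747 , -0.00285057, -0.00475248]), 'grip_force': 0.0, 'gripper_width': 0.08541104669361761}
```

View pics/s0.png

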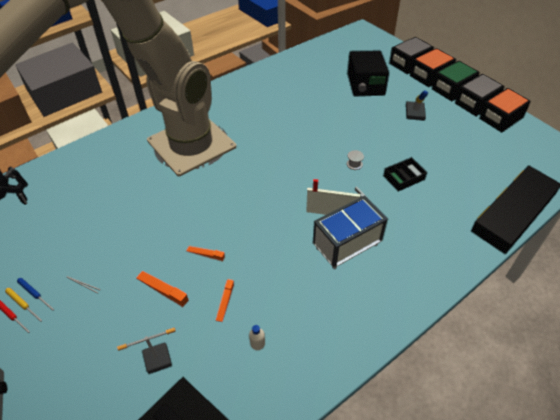

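View pics/t0.png

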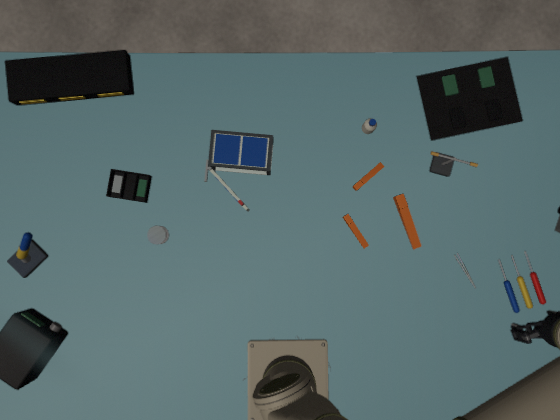

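The scene view shows the satellite at (350,230) with the panel ajar and its red tab at (316,184). The top view shows the satellite at (240,150), the panel running from (208,168) to (247,208), the spool at (158,235), the flux at (370,125), the tray at (130,185) and the stand at (441,165).
Wedge candidates in the top view are the orange pieces at (407,221), which is the largest, (356,231) and (368,176). I choose (407,221), which is (162,288) in the scene view, and check it in a crop.

Run:
```python
import cv2
a=cv2.imread('pics/s0.png');b=cv2.imread('pics/t0.png')
C=lambda im,x,y,w,h,s:cv2.resize(im[y:y+h,x:x+w],None,fx=s,fy=s,interpolation=cv2.INTER_CUBIC)
import numpy as np
p=np.vstack([np.hstack([C(b,195,120,100,100,4),C(b,340,160,100,100,4)]),np.hstack([C(a,290,165,100,50,4),C(a,120,250,100,50,4)])])
print(p.shape);cv2.imwrite('pics/c1.png',p)
hsv=cv2.cvtColor(b,cv2.COLOR_BGR2HSV)
from h import *
for f,im in(('t0',b),('s0',a)):
    hsv=cv2.cvtColor(im,cv2.COLOR_BGR2HSV)
    m=cv2.inRange(hsv,(3,150,90),(18,255,255))
    n,l,st,ce=cv2.connectedComponentsWithStats(m)
    for i in range(1,n):
        if st[i,4]>100:
            ys,xs=np.where(l==i); r=cv2.minAreaRect(np.c_[xs,ys].astype(np.float32)); print(f,st[i],np.round(cv2.boxPoints(r),1).tolist())
```

```text
(600, 800, 3)
t0 [353 163  31  27 205] [[352.29998779296875, 186.1999969482422], [380.0, 161.89999389648438], [383.70001220703125, 166.0], [355.8999938964844, 190.3000030517578]]
t0 [394 194  27  55 520] [[393.1000061035156, 196.8000030517578], [402.70001220703125, 193.1999969482422], [422.1000061035156, 245.0], [412.5, 248.60000610351562]]
t0 [343 214  25  34 227] [[342.5, 216.6999969482422], [347.5, 213.3000030517578], [368.29998779296875, 244.5], [363.20001220703125, 247.8000030517578]]
s0 [290   0  28  17 116] [[289.70001220703125, 3.5999999046325684], [293.29998779296875, -2.5], [317.3999938964844, 12.300000190734863], [313.79998779296875, 18.299999237060547]]
s0 [317   3  33  17 128] [[315.0, 13.0], [347.3999938964844, 2.200000047683716], [349.5, 8.5], [317.1000061035156, 19.299999237060547]]
s0 [416  49  37  20 413] [[416.0, 58.0], [445.20001220703125, 43.400001525878906], [452.79998779296875, 58.599998474121094], [423.6000061035156, 73.19999694824219]]
s0 [210  60  35  17 155] [[209.0, 61.099998474121094], [243.0, 56.29999923706055], [245.1999969482422, 71.5], [211.1999969482
[... 302 characters left out ...]
44140625, 99.4000015258789], [516.0999755859375, 118.0999984741211]]
s0 [  5 152  31  14 126] [[3.200000047683716, 157.6999969482422], [30.799999237060547, 145.39999389648438], [35.5, 156.1999969482422], [8.0, 168.5]]
s0 [187 247  37  13 239] [[186.5, 250.89999389648438], [188.5, 243.10000610351562], [224.1999969482422, 252.10000610351562], [222.3000030517578, 259.79998779296875]]
s0 [137 272  50  34 549] [[136.3000030517578, 278.20001220703125], [142.60000610351562, 267.70001220703125], [188.0, 295.0], [181.6999969482422, 305.3999938964844]]
s0 [216 280  17  41 282] [[215.39999389648438, 319.5], [227.0, 278.8999938964844], [233.8000030517578, 280.79998779296875], [222.1999969482422, 321.5]]
```

View pics/c1.png

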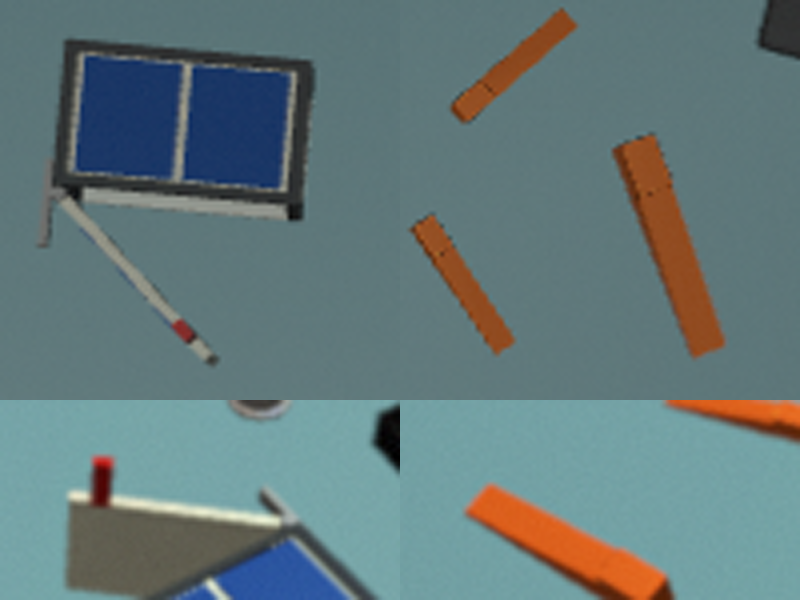

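The crop shows the large wedge with its block top at about (647,166) and its tip at (708,350) in the crop, clearly bigger than the other two. The panel runs from the hinge at (62,198) to the free end at (212,358), with the red tab at (183,330).

Run:
```python
from h import *
from scipy.optimize import least_squares
T=lambda x,y:((x+.5)/4-.5+195,(y+.5)/4-.5+120)
W=lambda x,y:((x-400+.5)/4-.5+340,(y+.5)/4-.5+160)
S=lambda x,y:((x+.5)/4-.5+290,(y-400+.5)/4-.5+165)
S2=lambda x,y:((x-400+.5)/4-.5+120,(y-400+.5)/4-.5+250)
np.set_printoptions(precision=4,suppress=True)
print('block',tri(('t0',W(648,167)),('s0',S2(634,570))),onz('t0',W(648,167),.034))
tip=onz('t0',W(708,350),.004);bl=onz('t0',W(648,167),.034);print('tip',tip,'len',tip-bl,np.linalg.norm((tip-bl)[:2]))
print('tiptri',tri(('t0',W(708,350)),('s0',S2(477,500))))
print('tab',tri(('t0',T(182,329)),('s0',S(103,459))),onz('t0',T(182,329),.15))
TL=onz('t0',T(66,40),.118);TR=onz('t0',T(313,62),.118);print('sat',TL,TR,np.linalg.norm(TL-TR), 'BL',onz('t0',T(53,188),.118),onz('t0',T(300,208),.118))
print('hinge',onz('t0',T(62,198),.113),'free',onz('t0',T(212,358),.113))
for f,uv in (('spool',(158,235)),('flux',(370,125)),('stand',(441,165))): print(f,onz('t0',uv,.02))
for uv in ((431,153),(477,164)):print('bar',onz('t0',uv,.12))
for uv in ((356,231),(368,176)):print('decoy',onz('t0',uv,.01))
```

```text
block [ 0.5122 -0.3342  0.0376] [ 0.5106 -0.3384  0.034 ]
tip [ 0.3773 -0.3867  0.004 ] len [-0.1332 -0.0482 -0.03  ] 0.14171148595897548
tiptri [ 0.3781 -0.3855  0.0027]
tab [0.5071 0.122  0.1534] [0.506  0.1205 0.15  ]
sat [0.7066 0.2007 0.118 ] [0.6905 0.0321 0.118 ] 0.16935236510501256 BL [0.605  0.2099 0.118 ] [0.5901 0.0419 0.118 ]
hinge [0.5988 0.2044 0.113 ] free [0.4883 0.1028 0.113 ]
spool [0.4206 0.3664 0.02  ]
flux [ 0.7376 -0.2535  0.02  ]
stand [ 0.6173 -0.4596  0.02  ]
bar [ 0.6372 -0.4006  0.12  ]
bar [ 0.6057 -0.5252  0.12  ]
decoy [ 0.4263 -0.2084  0.01  ]
decoy [ 0.588  -0.2468  0.01  ]
```

```bash
python3 -m creep '-1 .0207 .042 0 .0715;-1 .0207 .042 0 .0715;-1 .0207 .042 0 .0715;-1 .0207 .042 0 .0715;-1 .0207 .042 0 .0715;-1 .0207 .042 0 .0715;-1 .0207 .042 0 .0715;-1 .0207 .042 0 .0715;-1 .0207 .042 0 .0715;-1 .0207 .042 0 .0715;-1 .0207 .042 0 .0715;-1 .0207 .042 0 .0715;-1 .0207 .042 0 .0715;-1 .0207 .042 0 .0715;-1 .0207 .042 0 .0715;-1 .0207 .042 0 .0715;-1 0 0 -.04 0;-1 0 0 -.042 0;-1 0 0 0 0'
python3 - <<'E'
from h import *
np.set_printoptions(precision=4,suppress=True)
e1=np.array([-.9958,.0919]);e2=np.array([-.0919,-.9958]);H=np.array([.5993,.2052])
p0=ctrl.observe()['eef_pos'][:2]
for f in (.85,1.0,1.15,1.3,1.45,1.55):
    s,c=np.sin(f),np.cos(f);p=H+(.13*s-.02*c)*e1+(.13*c+.02*s)*e2; print(p,p-p0);p0=p
o=ctrl.observe();print(o['joints'],o['tool_rot'])
E
```

```text
t: 2.52
eef_pos: [0.5339, 0.081, 0.131]
tool_rot: [0.739, 0.674, -0.002, -0.002]
force: [1.0, 0.3, 1.1]
gripper_width: 0.0
grip_force: 0.0
[0.5059 0.1126] [-0.028   0.0315]
[0.4931 0.1276] [-0.0128  0.015 ]
[0.4827 0.1443] [-0.0104  0.0167]
[0.4749 0.1624] [-0.0078  0.0181]
[0.4699 0.1815] [-0.005   0.0191]
[0.4682 0.1945] [-0.0017  0.013 ]
[ 0.4214  0.3057 -0.7615  1.7567  0.2253  1.1751 -0.4984] [ 0.7391  0.6736 -0.0022 -0.0018]
```

```bash
python3 -m creep '-1 -.014 .0158 0 0;-1 -.014 .0157 0 0;-1 -.0064 .0075 0 0;-1 -.0064 .0075 0 0;-1 -.0052 .0083 0 0;-1 -.0052 .0084 0 0;-1 -.0039 .009 0 0;-1 -.0039 .0091 0 0;-1 -.0025 .0095 0 0;-1 -.0025 .0096 0 0;-1 -.001 .0065 0 0;-1 -.0007 .0065 0 0;-1 0 0 0 0'
```

```text
t: 4.15
eef_pos: [0.4703, 0.1959, 0.1344]
tool_rot: [0.739, 0.674, 0.0, 0.0]
force: [-2.7, -0.1, 7.4]
gripper_width: 0.0002
grip_force: 4.1
```

Run:
```python
from h import *
a=snap('scene','s1')['color'];b=snap('top','t1')['color'];w=snap('wrist','w1')['color']
C=lambda im,x,y,w,h,s:cv2.resize(im[y:y+h,x:x+w],None,fx=s,fy=s,interpolation=cv2.INTER_CUBIC)
p=np.vstack([np.hstack([C(a,290,140,100,100,4),C(b,195,120,100,100,4)]),C(w,0,0,560,420,1)[:200*1][:, :].repeat(1,0) if 0 else cv2.resize(w,(800,600))[200:400]])
cv2.imwrite('pics/c2.png',p[:,:,::-1])
```

```text
(no output)
```

View pics/c2.png

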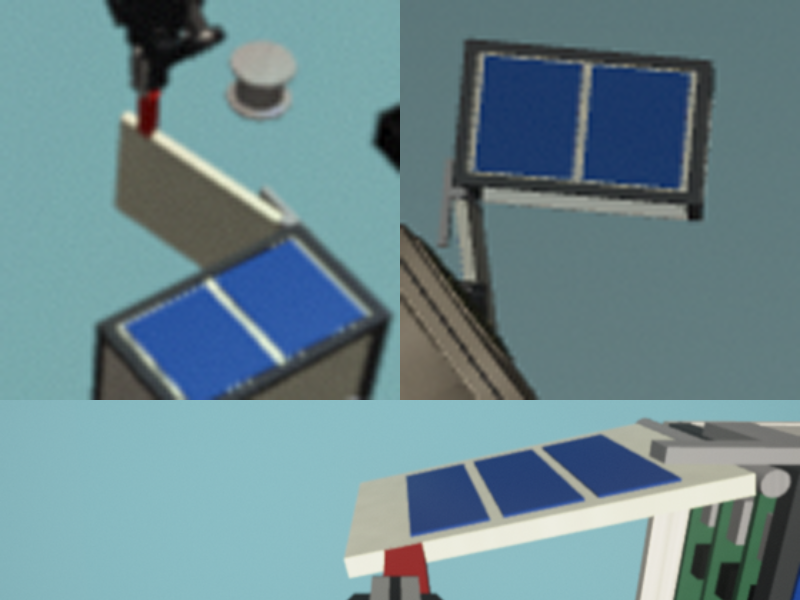

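The panel is open to roughly 1.3 rad. The full tab is still visible beneath the fingers, so I'll check by projection where the fingertips are.

Run:
```python
from h import *
np.set_printoptions(precision=4,suppress=True)
p=ctrl.observe()['eef_pos'];print(p)
for dz in(-.008,0,.02):
  q=p+[0,0,dz]; s=proj('s1',q)[0];w=proj('w1',q)[0]; print(dz,'crop s',(s-[290,140])*4,'w800',w*800/560-[0,-200])
w=cv2.imread('pics/w1.png');s=cv2.imread('pics/s1.png')
t=np.hstack([cv2.resize(s[130:190,300:360],(480,480),interpolation=2),cv2.resize(w,(640,480))[:,200:520]])
cv2.imwrite('pics/c3.png',t)
```

```text
[0.4703 0.1956 0.1344]
-0.008 crop s [141.5751 109.8387] w800 [396.0046 569.0761]
0 crop s [142.2327 101.8346] w800 [396.087  579.7722]
0.02 crop s [143.8993  81.5173] w800 [396.3278 611.023 ]
```

View pics/c3.png

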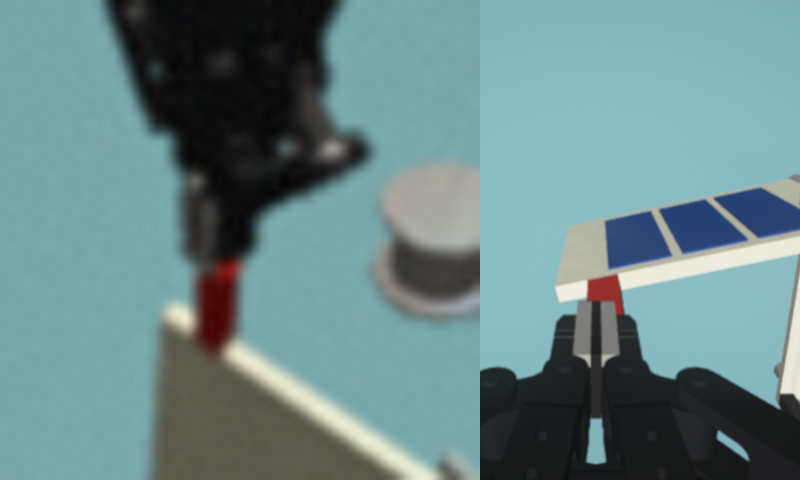

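Run:
```python
from h import *
np.set_printoptions(precision=4,suppress=True)
S=lambda x,y:((x+.5)/8-.5+300,(y+.5)/8-.5+130)
W=lambda x,y:((x-480+200+.5)/640*560-.5,(y+.5)/480*420-.5)
print('w cam',ray('w1',(280,210)))
print('corner',tri(('s1',S(166,305)),('w1',W(557,287))), onz('s1',S(166,305),.113),onz('w1',W(557,287),.113))
print('tabbase',tri(('s1',S(215,345)),('w1',W(604,278))),onz('s1',S(215,345),.113),onz('w1',W(604,278),.113))
print('tab top s',onz('s1',S(220,266),.151))
H=np.array([.5993,.2052]);e1=np.array([-.9958,.0919]);e2=np.array([-.0919,-.9958])
for f in(1.25,1.3,1.35,1.4,1.45,1.5,1.57):
  d=np.sin(f)*e1+np.cos(f)*e2; c=H+.152*d; t=H+.13*d
  print(f,t,'corner8',(proj('s1',[*c,.113])[0]-[300,130])*8,'tab',(proj('s1',[[*t,.113],[*t,.151]])-[300,130])*8)
```

```text
w cam (array([0.4771, 0.2755, 0.2937]), array([-0.0182, -0.3143, -0.9492]))
corner [0.4514 0.1941 0.1116] [0.452 0.193 0.113] [0.452 0.195 0.113]
tabbase [0.4745 0.1962 0.1087] [0.4785 0.1935 0.113 ] [0.4738 0.1975 0.113 ]
tab top s [0.4771 0.194  0.151 ]
1.25 [0.4727 0.1757] corner8 [114.5734 326.9234] tab [[163.6563 353.9413]
 [169.1799 277.789 ]]
1.3 [0.4714 0.1821] corner8 [127.4664 315.6698] tab [[174.6385 344.1831]
 [180.3766 268.021 ]]
1.35 [0.4704 0.1885] corner8 [141.0928 304.9682] tab [[186.2665 334.8961]
 [192.2321 258.7265]]
1.4 [0.4697 0.195 ] corner8 [155.4175 294.8367] tab [[198.5103 326.0974]
 [204.7158 249.9225]]
1.45 [0.4693 0.2015] corner8 [170.4048 285.2925] tab [[211.3392 317.8027]
 [217.7962 241.6245]]
1.5 [0.4693 0.208 ] corner8 [186.0183 276.3513] tab [[224.7217 310.0267]
 [231.4414 233.8471]]
1.57 [0.4698 0.217 ] corner8 [208.8587 264.8739] tab [[244.3261 300.0373]
 [251.4312 223.8586]]
```

```bash
python3 -m creep '-1 0 0 .03 0;-1 0 0 .04 0;-1 0 0 0 0'
python3 - <<'E'
from h import *
s=snap('scene','s2')['color'];w=snap('wrist','w2')['color']
t=np.hstack([cv2.resize(s[110:190,300:380],(480,480),interpolation=2),cv2.resize(w,(640,480))[:,200:520]])
cv2.imwrite('pics/c4.png',t[:,:,::-1])
E
```

```text
t: 4.68
eef_pos: [0.4715, 0.1957, 0.2063]
tool_rot: [0.739, 0.673, 0.002, 0.001]
force: [-1.0, 0.1, -0.3]
gripper_width: 0.0002
grip_force: 0.0
```

View pics/c4.png

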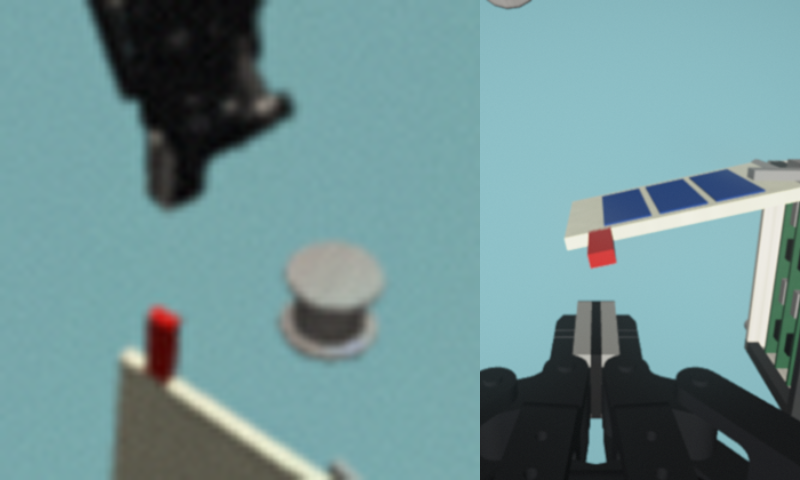

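Run:
```python
from h import *
np.set_printoptions(precision=4,suppress=True)
S=lambda x,y:((x+.5)/6-.5+300,(y+.5)/6-.5+110)
W=lambda x,y:((x-480+200+.5)/640*560-.5,(y+.5)/480*420-.5)
print('tabtop',tri(('s2',S(165,316)),('w2',W(602,257))))
print('corner',tri(('s2',S(127,353)),('w2',W(567,240))))
print('fingertip',tri(('s2',S(172,205)),('w2',W(597,302))))
p=ctrl.observe()['eef_pos']
print((proj('s2',p-[0,0,.008])-[300,110])*6)
print('hingeend w', onz('w2',W(800,192),.113))
H=np.array([.5993,.2052]);e1=np.array([-.9958,.0919]);e2=np.array([-.0919,-.9958])
c=tri(('s2',S(127,353)),('w2',W(567,240)))[:2]-H
print(np.arctan2(c@e1,c@e2),np.hypot(*c))
```

```text
tabtop [0.4743 0.1955 0.1506]
corner [0.4529 0.1935 0.1107]
fingertip [0.4705 0.2002 0.2141]
[[159.5707 238.375 ]]
hingeend w [0.5933 0.2107 0.113 ]
1.3987725545607228 0.14685612654674293
```

```bash
python3 -c "
from cell import ctrl;print(ctrl.nose_length)"; python3 -m creep '-1 -.002 -.025 0 0;-1 -.002 -.025 0 0;-1 0 0 -.045 0;-1 0 0 -.045 0;-1 0 0 0 0;-1 0 .02 0 0;-1 0 .012 0 0;-1 .0005 .008 0 0;-1 .0005 .008 0 0;-1 0 0 0 0'
```

```text
0.008
t: 6.02
eef_pos: [0.4673, 0.1934, 0.1138]
tool_rot: [0.739, 0.674, 0.0, -0.0]
force: [0.3, 0.1, 0.2]
gripper_width: 0.0002
grip_force: 0.0
```

```bash
python3 -m creep '-1 .0003 .004 0 0;-1 .0003 .004 0 0;-1 .0003 .003 0 0;-1 0 0 0 0';python3 -m creep '-1 .0003 .003 0 0;-1 .0003 .003 0 0;-1 0 0 0 0'
```

```text
t: 6.52
eef_pos: [0.4682, 0.2042, 0.1137]
tool_rot: [0.739, 0.674, 0.0, -0.0]
force: [-0.7, -0.3, -0.3]
gripper_width: -0.0002
grip_force: 0.0
t: 6.9
eef_pos: [0.4687, 0.2094, 0.1135]
tool_rot: [0.739, 0.673, -0.001, 0.0]
force: [-1.3, -3.3, 2.0]
gripper_width: -0.0001
grip_force: 1.8
```

```bash
python3 -m creep '-1 .0001 .0015 0 0;-1 0 0 0 0'; python3 -m creep '-1 0 .001 0 0;-1 0 0 0 0;-1 0 0 0 0';python3 - <<'E'
from h import *
s=snap('scene','s3')['color'];w=snap('wrist','w3')['color']
t=np.hstack([cv2.resize(s[110:190,300:380],(480,480),interpolation=2),cv2.resize(w,(640,480))[:,200:520]])
cv2.imwrite('pics/c5.png',t[:,:,::-1])
E
```

```text
t: 7.15
eef_pos: [0.4687, 0.2102, 0.1135]
tool_rot: [0.739, 0.673, -0.001, 0.0]
force: [-2.7, -6.5, 2.5]
gripper_width: 0.0005
grip_force: 3.4
t: 7.52
eef_pos: [0.4687, 0.2106, 0.1134]
tool_rot: [0.74, 0.673, -0.001, 0.001]
force: [-3.7, -8.3, 4.1]
gripper_width: 0.0
grip_force: 4.4
```

View pics/c5.png

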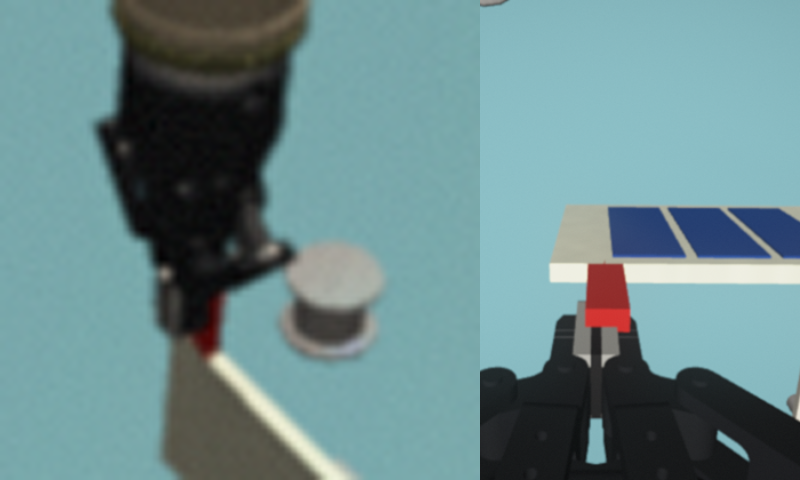

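The wrist view shows the panel level across the image, edge line at y≈263–282, parallel to the tool and against its stop with reaction force rising. Retreating to the wedge, trying the flipped yaw.

```bash
python3 - <<'E'
from h import *
np.set_printoptions(precision=4,suppress=True)
W=lambda x,y:((x-480+200+.5)/640*560-.5,(y+.5)/480*420-.5)
for n,q in(('inner free corner',(550,283)),('inner right',(795,284)),('outer free corner',(550,263)),('tabbase outer L',(588,264)),('tabbase outer R',(623,264))): print(n,onz('w3',W(*q),.113))
E
python3 -m creep '-1 -.004 -.045 0 0;-1 0 0 .05 0;1 .0036 -.0376 .045 0;1 .0036 -.0376 0 .1675;1 .0036 -.0376 0 .1675;1 .0036 -.0376 0 .1675;1 .0036 -.0376 0 .1675;1 .0036 -.0376 0 .1675;1 .0036 -.0376 0 .1675;1 .0036 -.0376 0 .1675;1 .0036 -.0376 0 .1675;1 .0036 -.0376 0 .1675;1 .0036 -.0376 0 .1675;1 .0036 -.0376 0 .1675;1 .0036 -.0512 0 .1675;1 0 0 0 0;1 0 0 0 0'; python3 -c "
from cell import ctrl
o=ctrl.observe();print(o['joints'].round(3))"
```

```text
inner free corner [0.4507 0.2214 0.113 ]
inner right [0.549  0.2117 0.113 ]
outer free corner [0.4518 0.23   0.113 ]
tabbase outer L [0.4668 0.2282 0.113 ]
tabbase outer R [0.4806 0.2269 0.113 ]
t: 9.75
eef_pos: [0.5122, -0.3343, 0.2085]
tool_rot: [-0.172, 0.985, 0.0, 0.0]
force: [0.1, 0.3, -0.1]
gripper_width: 0.0854
grip_force: 0.0
[ 0.985  0.371 -0.618  1.483  0.215  1.357  2.27 ]
```

Run:
```python
from h import *
np.set_printoptions(precision=4,suppress=True)
s=snap('wrist','w4');im=s['color'][:,:,::-1].copy()
m=cv2.inRange(cv2.cvtColor(im,cv2.COLOR_BGR2HSV),(3,150,60),(18,255,255))
n,l,st,ce=cv2.connectedComponentsWithStats(m)
o=ctrl.observe();p=o['eef_pos'];q=o['tool_rot'];tx=np.array([q[0]**2-q[1]**2,2*q[0]*q[1]]);ty=np.array([-tx[1],tx[0]])
print(tx,'cam',ray('w4',(280,210))[0])
for i in range(1,n):
  if st[i,4]>500:
    print(st[i])
    ys,xs=np.where(l==i)
    X=np.array([onz('w4',(x,y),.02)[:2]-p[:2] for x,y in zip(xs[::7],ys[::7])])
    u=X@tx;v=X@ty;print('along',u.min(),u.max())
    for a in np.arange(-.03,.15,.02):
        k=abs(u-a)<.006
        if k.sum()>5: print(round(a,3),v[k].min(),v[k].max())
```

```text
[-0.9404 -0.34  ] cam [ 0.4366 -0.3609  0.3676]
[ 260    6   30  192 5293]
along -0.022492194658820585 0.14187385804326638
-0.01 -0.01169348843933609 0.012011354336445889
0.01 -0.011518773980446864 0.012770277199000736
0.03 -0.011342362892354884 0.012531294459903499
0.05 -0.011172764323355705 0.012226719888807464
0.07 -0.010986800437910336 0.012935748599944022
0.09 -0.007341375553965034 0.010937126157396213
0.11 -0.007232141148180325 0.010720855716541524
0.13 -0.011313348116157902 0.012173974634967232
[ 419   72   39  123 2338]
along -0.018612862059747874 0.09056784466020526
-0.01 -0.1727359256187367 -0.15552380440063276
0.01 -0.1681253301258817 -0.14771688736569774
0.03 -0.16049470147774159 -0.1408530093227188
0.05 -0.15393878102494227 -0.13402972505315588
0.07 -0.14763560760023772 -0.1281326591218602
0.09 -0.1404827304443261 -0.12493799953328258
[ 281  249  108   38 1629]
along -0.11871448126686748 -0.07697389313034886
```

```bash
python3 -m creep '1 0 0 -.045 0;1 0 0 -.045 0;1 0 0 -.045 0;1 0 0 -.03 0;1 0 0 -.015 0;1 0 0 -.01 0;1 0 0 0 0';python3 -m creep '1 0 0 -.003 0;-1 0 0 0 0;-1 0 0 0 0;-1 0 0 0 0;-1 0 0 0 0;-1 0 0 0 0;-1 0 0 0 0'
```

```text
t: 10.68
eef_pos: [0.512, -0.3349, 0.019]
tool_rot: [-0.172, 0.985, -0.0, 0.0]
force: [0.3, -0.2, -0.5]
gripper_width: 0.0854
grip_force: 0.0
t: 11.55
eef_pos: [0.512, -0.3353, 0.0161]
tool_rot: [-0.172, 0.985, -0.0, 0.0]
force: [-1.2, -0.0, 5.7]
gripper_width: 0.0225
grip_force: 58.9
```

```bash
python3 -m creep '-1 0 0 .02 0;-1 0 0 .04 0;-1 -.003 .0292 0 -.155;-1 -.003 .0292 0 -.155;-1 -.003 .0292 0 -.155;-1 -.003 .0292 0 -.155;-1 -.003 .0292 0 -.155;-1 -.003 .0292 0 -.155;-1 -.003 .0292 0 -.155;-1 -.003 .0292 0 -.155;-1 -.003 .0292 0 -.155;-1 -.003 .0292 0 -.155;-1 -.003 .0292 0 -.155;-1 -.003 .0292 0 -.155;-1 -.003 .0292 0 -.155;-1 0 0 0 0;-1 0 0 0 0'
python3 - <<'E'
from h import *
s=snap('scene','s5')['color'];w=snap('wrist','w5')['color']
t=np.hstack([cv2.resize(s[130:230,280:380],(480,480),interpolation=2),cv2.resize(w,(640,480))[:,160:480]])
cv2.imwrite('pics/c6.png',t[:,:,::-1])
print(ctrl.observe()['joints'])
E
```

```text
t: 13.68
eef_pos: [0.4729, 0.0441, 0.0762]
tool_rot: [0.74, 0.672, 0.0, 0.0]
force: [0.3, -0.7, -1.5]
gripper_width: 0.0224
grip_force: 59.0
[ 0.33796813  0.18316045 -0.56394942  1.98341788  0.11593646  1.00578177
 -0.37869626]
```

View pics/c6.png

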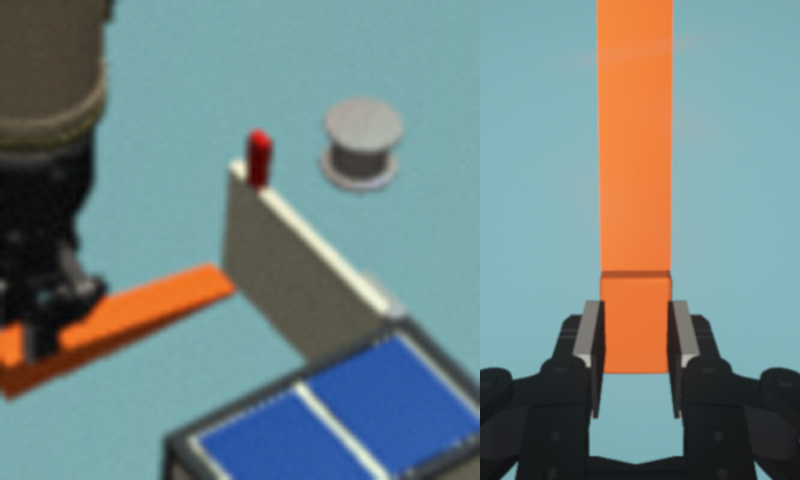

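The wedge is gripped square, its block centred between the pads at (636,320), with the tip just short of the panel at (235,285). Lowering it and sliding in.

```bash
python3 -m creep '-1 0 0 -.03 0;-1 0 0 -.02 0;-1 0 0 -.0095 0;-1 0 0 0 0;-1 .001 .01 0 0;-1 .001 .01 0 0;-1 .001 .01 0 0;-1 .001 .01 0 0;-1 0 0 0 0'; python3 -m creep '-1 .001 .01 0 0;-1 .0008 .008 0 0;-1 0 0 0 0'
```

```text
t: 14.9
eef_pos: [0.4767, 0.0858, 0.0162]
tool_rot: [0.74, 0.672, 0.0, -0.0]
force: [-0.5, 0.2, -0.8]
gripper_width: 0.0229
grip_force: 59.1
t: 15.28
eef_pos: [0.4785, 0.1036, 0.0162]
tool_rot: [0.74, 0.672, 0.0, -0.0]
force: [0.1, 1.5, 0.2]
gripper_width: 0.0229
grip_force: 59.2
```

```bash
python3 -m creep '-1 .0004 .004 0 0;-1 .0004 .004 0 0;-1 0 0 0 0;-1 0 0 0 0'; python3 -m creep '-1 0 0 -.0005 0;0 0 0 0 0;.3 0 0 0 0;.3 0 0 0 0;.3 0 0 0 0;.3 0 0 0 0'
```

```text
t: 15.78
eef_pos: [0.4793, 0.1107, 0.0161]
tool_rot: [0.741, 0.672, 0.0, -0.0]
force: [-0.4, 0.6, 0.4]
gripper_width: 0.0223
grip_force: 59.2
t: 16.52
eef_pos: [0.4793, 0.1105, 0.0156]
tool_rot: [0.741, 0.672, 0.0, -0.0]
force: [-0.1, -1.0, -0.2]
gripper_width: 0.0557
grip_force: 0.0
```

```bash
python3 -m creep '.3 -.0015 -.015 0 0;.3 -.0015 -.015 0 0;.3 -.0015 -.015 0 0;-1 -.0005 -.005 0 0;-1 0 0 0 0;-1 0 0 0 0;-1 0 0 0 0;-1 0 0 0 0;-1 .0005 .005 0 0;-1 0 0 0 0'; python3 -c "
from cell import ctrl
print(ctrl.observe()['force'])"; python3 -m creep '-1 .0005 .005 0 0;-1 .0004 .004 0 0;-1 .0004 .004 0 0;-1 .0004 .004 0 0;-1 0 0 0 0'
```

```text
t: 17.77
eef_pos: [0.4748, 0.0663, 0.0157]
tool_rot: [0.741, 0.672, 0.0, -0.0]
force: [-0.6, 0.4, 0.8]
gripper_width: -0.0003
grip_force: 0.0
[-0.62217564  0.36618548  0.80998957]
t: 18.4
eef_pos: [0.4765, 0.083, 0.0156]
tool_rot: [0.741, 0.672, 0.0, -0.0]
force: [-0.5, -0.1, 0.2]
gripper_width: -0.0001
grip_force: 0.0
```

```bash
for i in 1 2 3; do :; done; python3 -m creep '-1 .0002 .002 0 0;-1 .0002 .002 0 0;-1 0 0 0 0' | grep -E 'eef|force'; python3 -m creep '-1 .0002 .002 0 0;-1 0 0 0 0' | grep -E 'eef|force';python3 -m creep '-1 .0002 .002 0 0;-1 0 0 0 0' | grep -E 'eef|force';python3 -m creep '-1 .0002 .002 0 0;-1 0 0 0 0' | grep -E 'eef|force'
```

```text
eef_pos: [0.4769, 0.0867, 0.0156]
force: [-0.3, 0.4, -0.7]
grip_force: 0.0
eef_pos: [0.4771, 0.0888, 0.0157]
force: [0.4, -0.3, 0.4]
grip_force: 0.0
eef_pos: [0.4773, 0.0908, 0.0157]
force: [-0.1, -0.8, -0.5]
grip_force: 0.0
eef_pos: [0.4775, 0.0928, 0.0157]
force: [-0.1, 0.9, 0.3]
grip_force: 0.0
```

Run:
```python
from h import *
s=snap('scene','s6')['color'];w=snap('wrist','w6')['color']
t=np.hstack([cv2.resize(s[130:230,280:380],(480,480),interpolation=2),cv2.resize(w,(640,480))[:,160:480]])
cv2.imwrite('pics/c7.png',t[:,:,::-1])
```

```text
(no output)
```

View pics/c7.png

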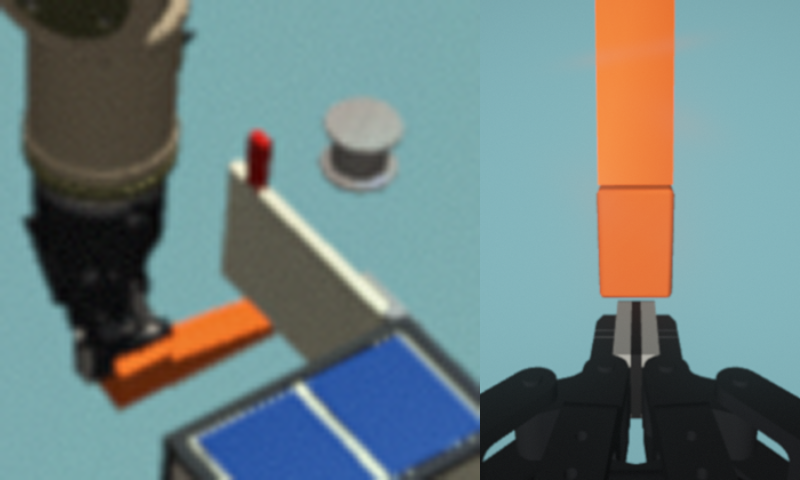

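The wedge's thin end is under the panel. The fingers sit just behind the block and centred on it, with the block's back edge at y≈297 and the fingertips at 301.

```bash
python3 - <<'E'
from h import *
W=lambda x,y:((x-480+160+.5)/640*560-.5,(y+.5)/480*420-.5)
print(onz('w6',W(635,297),.034),onz('w6',W(635,187),.034),ray('w6',(280,210))[0])
E
python3 -m creep '-1 0 0 -.003 0;-1 0 0 -.002 0;-1 0 0 0 0' | grep -E 'eef|force';python3 -m creep '-1 .0003 .003 0 0;-1 0 0 0 0' | grep -E 'eef|force';python3 -m creep '-1 .0003 .003 0 0;-1 0 0 0 0' | grep -E 'eef|force'
```

```text
[0.47791488 0.10471054 0.034     ] [0.48181748 0.14446769 0.034     ] [0.48475774 0.17262363 0.17485896]
eef_pos: [0.4773, 0.0926, 0.0104]
force: [0.3, -0.3, 0.5]
grip_force: 0.0
eef_pos: [0.4779, 0.0959, 0.0107]
force: [0.6, 0.0, -0.1]
grip_force: 0.0
eef_pos: [0.4782, 0.0989, 0.0107]
force: [-0.4, -1.3, -0.3]
grip_force: 0.0
```

```bash
for i in 1; do python3 -m creep '-1 .0002 .002 0 0;-1 0 0 0 0' | grep -E 'eef|^force';python3 -m creep '-1 .0002 .002 0 0;-1 0 0 0 0' | grep -E 'eef|^force';python3 -m creep '-1 .0002 .002 0 0;-1 0 0 0 0' | grep -E 'eef|^force';python3 -m creep '-1 .0002 .002 0 0;-1 0 0 0 0' | grep -E 'eef|^force';done
```

```text
eef_pos: [0.4783, 0.1008, 0.0107]
force: [-0.2, 0.3, 0.0]
eef_pos: [0.4785, 0.1028, 0.0106]
force: [-0.0, -0.8, -0.3]
eef_pos: [0.4787, 0.1048, 0.0106]
force: [-0.3, -0.3, -0.2]
eef_pos: [0.4789, 0.1067, 0.0106]
force: [-1.0, -0.9, -0.0]
```

```bash
python3 -m creep '-1 .0002 .002 0 0;-1 0 0 0 0' | grep -E 'eef|^force';python3 -m creep '-1 .0002 .002 0 0;-1 0 0 0 0' | grep -E 'eef|^force';python3 -m creep '-1 .0002 .002 0 0;-1 0 0 0 0' | grep -E 'eef|^force';python3 -m creep '-1 .0002 .002 0 0;-1 0 0 0 0' | grep -E 'eef|^force'
```

```text
eef_pos: [0.4791, 0.1086, 0.0106]
force: [-0.5, -1.3, 0.3]
eef_pos: [0.4793, 0.1102, 0.0106]
force: [-0.8, -4.5, 0.6]
eef_pos: [0.4794, 0.1117, 0.0106]
force: [-0.7, -6.4, 2.6]
eef_pos: [0.4796, 0.1129, 0.0106]
force: [-0.8, -9.0, 3.1]
```

```bash
python3 -m creep '-1 .0002 .002 0 0;-1 0 0 0 0;-1 0 0 0 0' | grep -E 'eef|^force';python3 -m creep '-1 .0001 .001 0 0;-1 0 0 0 0' | grep -E 'eef|^force'
```

```text
eef_pos: [0.4799, 0.1141, 0.0106]
force: [-1.8, -11.1, 5.2]
eef_pos: [0.4799, 0.1144, 0.0106]
force: [-0.8, -14.3, 6.6]
```

```bash
python3 -m creep '-1 0 .0004 0 0;-1 0 0 0 0' | grep -E 'eef|^force';python3 -m creep '-1 0 0 0 0' | grep -E 'eef|^force'
```

```text
eef_pos: [0.4799, 0.1146, 0.0105]
force: [-2.6, -14.9, 6.2]
eef_pos: [0.4799, 0.1145, 0.0106]
force: [-2.1, -14.1, 7.3]
```

```bash
python3 -m creep '-1 -.0003 -.003 0 0;-1 -.002 -.02 0 0;-1 -.004 -.04 0 0;-1 0 0 .05 0;-1 0 0 .06 0;-1 0 -.05 .05 0;-1 0 0 0 0;-1 0 0 0 0'
python3 - <<'E'
from h import *
s=snap('scene','s8')['color'];w=snap('wrist','w8')['color']
t=np.hstack([cv2.resize(s[130:230,280:380],(400,400),interpolation=2),cv2.resize(w,(533,400))[:,66:466]])
cv2.imwrite('pics/c8.png',t[:,:,::-1])
E
```

```text
t: 24.5
eef_pos: [0.4735, 0.0116, 0.1643]
tool_rot: [0.741, 0.672, 0.0, -0.0]
force: [-0.9, 0.8, -0.6]
gripper_width: -0.0
grip_force: 0.0
```

View pics/c8.png

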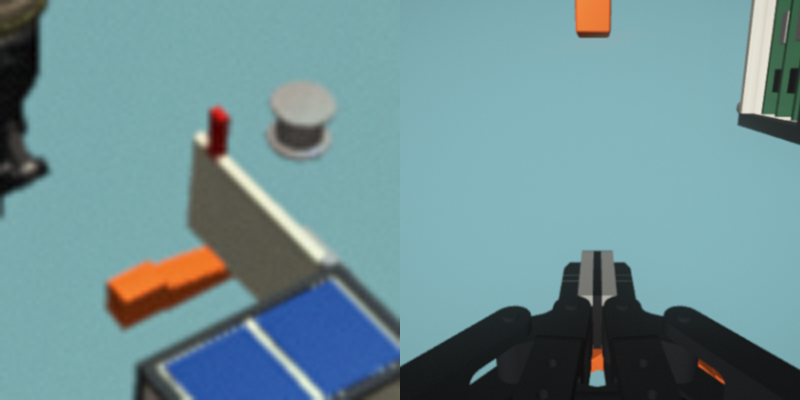

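The wedge lies flat and square under the open panel: block at (130,295), taper meeting the panel at (225,265). The robot is clear of everything, so I'm handing in.

```bash
python3 -c "
from cell import ctrl
print(ctrl.sign_off())"
```

```text
the job is handed in; nothing more can be done
None
```

I handed the job in at about 24.5 s: the panel is open against its stop, and the wedge is square and flat beneath it, driven to about 14 N of push beyond drag and let go. I judged the jam from the push force only, and the hand-in returned no verdict.

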